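# Lock the display box and put its key away

## Robot

A 7-joint arm with a two-finger parallel gripper is mounted at the origin on the work surface. World frame = base frame: x ahead of the robot, y to its left, z up, the work surface at z = 0. Lengths are in m, angles in rad, forces in N, time in s.
With the tool pointing down it reaches from about 0.425 to 0.975 m from the base axis. Payload 16.7 kg.
Tool frame: the origin (TCP) lies between the finger pads; the fingertips stand 8 mm ahead of it and the grasp point (between the pads) lies 11 mm behind it; z points along the fingers, x is the direction in which the jaws open and shut, and the axes are right-handed (so a half turn about z gives the same grasp; the last joint's range is limited). The gripper opens to 85 mm and grips with 20 to 120 N. Pads are 22 mm wide; open, the fingers measure 114 mm over their backs; the gripper's body (76 mm by 85 mm) begins 54 mm behind the grasp point. The pads swing forward as they close: fully open they stand 13 mm farther back than shut.
Start: joints at [-1.492, 0.426, 0.074, 1.606, -0.034, 1.111, -0.067], TCP at [0.153, 0.657, 0.239] pointing down, gripper open.
Joint ranges: [-2.85, 2.85], [-0.5, 2.14], [-1.23, 1.37], [0.21, 2.46], [-1.02, 4.16], [0.16, 2.05], [-2.73, 2.73]. Speed limits (rad/s): [1.89, 1.89, 2.39, 2.39, 3.01, 3.01, 3.01].

## Interface

Orientations are given as a unit quaternion [x, y, z, w].
In Python, from workcell import r gives the robot as it stands. The module is installed in compiled form; this text tells all that it offers.
- The arm moves only by the shell command python3 -m handwheel 'ROWS' [FORCE]. ROWS is JSON, one flat list of numbers, 5 for each row, row after row: the opening, from -1 (shut) to 1 (fully open), so that 0 is half open, then the shift along the tool's x, y, z in m, then the turn about the tool's z in rad. In form: [grip, dx, dy, dz, roll, grip, dx, dy, dz, roll, ...]. A call has 1 to 20 rows; each row shifts and turns the pose as measured when the row begins, along the tool's axes as they then stand; what a row does not reach is not made up. A row lasts 1/10 s, in which the tool goes at most 50 mm and 8.59 degrees, less where a joint would pass 70% of its speed; a pose out of reach is approached as far as the arm can. A call is refused whole if a number of a shift passes 0.05 or a number of a turn 0.15, either way. A call with a gripper value outside its range is refused whole. The fingers move at their own pace and stop on an object; FORCE is the grip in N (left out, the last holds). Time passes only in rows, so rows that do not move let the fingers close. It gives the time, the measured TCP pose, the force and the opening at its end, in the units of the state.
- r.state(): the state, without advancing time (a new reading comes with each control period).
- r.camera(name): name is "scene" or "top" or "wrist"; returns the picture (420x560x3 uint8, blue, green, red); there is no depth.
- r.camera_model(name): a dict with "intrinsics" (3x3 intrinsics, pixels), "cam_to_world" (4x4, takes a point from camera to world coordinates); the wrist camera has in their place "tool_from_camera" (4x4, takes a point from camera to tool coordinates, whose origin is the TCP and whose axes are the tool frame's). Camera axes: x right, y down, z forward; pixel columns grow to the right and rows downward; lengths in m; the calibration is good to about 2 mm. The wrist camera is an equidistant fisheye: a pixel r from the principal point sees the ray r / f radians off the axis. A picture is of the moment at which its call begins: read the wrist's pose just before it. camera_model takes no time and is no camera call.
- r.hand_in(): hands the job in, once; it reports no verdict.
The state is a dict: "t": time; "joint_positions": joint angles; "qvel": joint speeds; "tau": joint torques, N m; "eef_pos": TCP position; "orientation": TCP orientation; "contact_force": force on the tool from outside, world axes, zero at the start; "ft_torque": the same for the moment, N m; "width": opening from 0.0 (shut) to 1.0 (fully open).
Only numpy, scipy, OpenCV 4.12 (cv2) and the standard library are available. Lean on these libraries where they do the work, as an engineer would, in place of code of your own. Each camera call takes 0.05 s, during which the arm holds its last target. There are 200 camera calls.

## Task

The blue-headed key was left part-turned in the lock of the little display box. Without forcing it, turn the key clockwise until the hook bolt is fully home against its stop, turn it back to the one position where it comes out (bit in line with the notch of the lock's face), draw it out and leave it lying in the pink tray. Move the hook bolt only with the key, and leave the gift box, tin, organiser and nail-polish bottle where they are.

Things in the scene. Friction and masses are not known exactly. Their poses are not given: they have to be found in the camera images.
- key: Loose key, about 35 g, standing upright in the lock at the start, its tip on the lock's floor 55 mm over the table. Origin: centre of its lower tip; z up along the shaft. 70 mm long: 7 mm square steel shaft (z 4 to 42 mm) with an off-centre foot (let go upright it falls over to its -x side) and a blue plastic head. The plug turns with it, with about 0.1 rad of play; no stop marks the notch, the key can be turned past it either way.
- key_head (a point): Middle of the key's blue head, 56 mm above the tip (axes as key). The head is 26 mm wide (along x), 9 mm thick (along y: grasp it across this) and 28 mm tall, z 42 to 70 mm; its lower edge is 11 mm above the lock's face at the start.
- key_bit (a point): Outer end of the key's bit, a 3 mm thick steel tongue that sticks out of the shaft to the key's -x, to 14 mm from the axis, 17 to 25 mm above the tip. It lies hidden under the lock's face, which holds the key captive: the key lifts 2 mm, then is stopped, unless the bit is under the notch. At the start it lies 0.2 to 0.4 rad clockwise of the notch (seen from above).
- box: Fixed white display box, 180 (x) x 160 (y) x 55 mm high, with a clear lid; origin under its centre. x points from the lock (robot side) to the lid. The lock, a grey 48 mm square housing with a steel face, stands on it centred at x = -55 mm, y = 0; its top is 86 mm over the table.
- lock_top (a point): Centre of the lock's face, on the key's turning axis, at its top surface (86 mm over the table, 31 mm over the lock's floor); axes as box. The face is 4 mm thick. Pulling or pushing the key against the lock with more than 25 N is forcing it.
- lock_notch (a point): The one notch in the face, 5.4 mm wide, 12.5 mm from the lock's axis towards the box's -x, a red dot behind it. The key comes out only when its bit is under the notch: the key's x axis along the box's x axis, within about 0.08 rad.
- hook (a joint): Steel hook bolt, an arm 60 to 64 mm over the table that swings clockwise (from above) about the lock's axis over the lid into a keeper; 0 to 0.15 rad at the start, 0.60 home at a hard stop. The bit turns free, then pushes it with 4 to 5 N (0.05 N m); over 25 N (0.3 N m) is forcing. It stays where left. Home comes with the bit 1.05 to 1.5 rad past the notch, differing each time.
- hook_tip (a point): Red end of the hook bolt, 58 mm from the lock's axis, 62 mm over the table. Home, it lies against the steel keeper on the lid.
- tray: Fixed pink tray with a black floor, 160 x 160 x 20 mm high, walls and floor 5 mm thick; origin under its centre.
- giftbox: Orange gift box with a black ribbon, 124 x 124 x 79 mm, bystander; origin under its centre.
- tin: Flat round brass tin, 68 mm across, 16 mm high, bystander; origin under its centre.
- organiser: Clear bead organiser, 150 (x) x 80 (y) x 22 mm, bystander; origin under its centre.
- polish: Small nail-polish bottle with a white cap, 32 mm across, 70 mm high, bystander; origin under its centre.

How it is judged:
By the outcome, as a careful person would: the job done as asked, in the order asked, and still so for the second after the job is handed in, with the robot touching nothing.
It also fails if it takes over 72 s, if anything falls off the work surface, if the arm or the gripper's body presses on something with over 40 N, if the wrist force passes 120 N, or if a joint passes its speed limit or range.

## Working session

There is one attempt and no reset: what is moved stays moved. The work goes in short steps, Python scripts to look and compute and a shell command to move; the robot and the scene stay as the last step left them, time stands still between calls to the robot, and variables do not carry over. Pictures are saved under pics/ and viewed, about 8 in all and at most 12, crops included, and the job is handed in when it is done.

```bash
mkdir -p pics
python3 - <<'E'
from workcell import r
import cv2,numpy as np
s=r.state();print(s)
for n in("scene","top"):
    im=r.camera(n);cv2.imwrite(f"pics/{n}0.png",im)
    m=r.camera_model(n);print(n,np.round(m["intrinsics"],1).tolist(),np.round(m["cam_to_world"],4).tolist())
m=r.camera_model("wrist");print({k:np.round(v,4).tolist() for k,v in m.items()} if 1 else 0)
a=cv2.imread("pics/scene0.png");b=cv2.imread("pics/top0.png")
E
```

```text
{'t': 0.0, 'joint_positions': array([-1.49150814,  0.4267533 ,  0.07386734,  1.60661412, -0.03407665,
        1.11082216, -0.06710134]), 'qvel': array([ 1.64826114e-03,  9.22620557e-04, -1.13609460e-03, -9.07022827e-04,
        1.35990972e-03, -9.56806408e-05, -3.25412148e-04]), 'tau': array([-6.68247285e-04, -9.49812984e+01,  3.76019552e+00, -4.63511002e+01,
        1.92299316e-02,  9.91560461e-03,  2.37512205e-05]), 'eef_pos': array([0.15304097, 0.65700201, 0.23859376]), 'orientation': array([ 7.83209342e-01,  6.21757734e-01, -4.81516181e-04,  4.64009435e-04]), 'contact_force': array([ 0.44760506, -0.3239466 , -0.49789393]), 'ft_torque': array([ 0.00426582, -0.01938151,  0.06621077]), 'width': 0.9983855985864203}
scene [[535.0, 0.0, 279.3], [0.0, 535.0, 205.3], [0.0, 0.0, 1.0]] [[0.8518, 0.316, -0.4179, 1.1473], [0.5235, -0.5462, 0.6539, -0.9073], [-0.0216, -0.7758, -0.6307, 0.9298], [0.0, 0.0, 0.0, 1.0]]
top [[531.8, 0.0, 279.2], [0.0, 531.8, 206.8], [0.0, 0.0, 1.0]] [[0.0251, -0.9812, 0.1912, 0.3747], [-0.9997, -0.0251, 0.0025, -0.0191], [0.0024, -0.1912, -0.9815, 1.348], [0.0, 0.0, 0.0, 1.0]]
{'intrinsics': [[325.1923, 0.0, 275.9309], [0.0, 325.1923, 200.9624], [0.0, 0.0, 1.0]], 'tool_from_camera': [[1.0, 0.0006, 0.0008, 0.0005], [-0.0008, 0.9547, 0.2975, -0.075], [-0.0006, -0.2975, 0.9547, -0.1352], [0.0, 0.0, 0.0, 1.0]]}
```

View pics/top0.png

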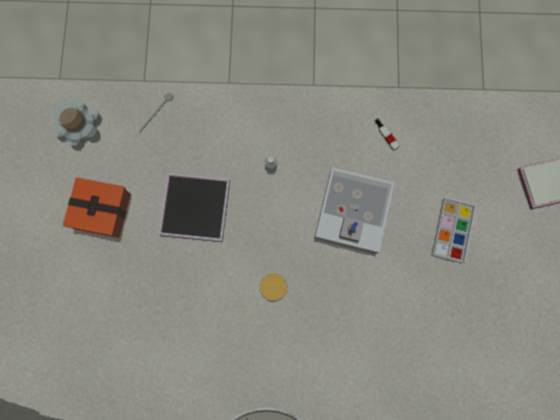

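View pics/scene0.png

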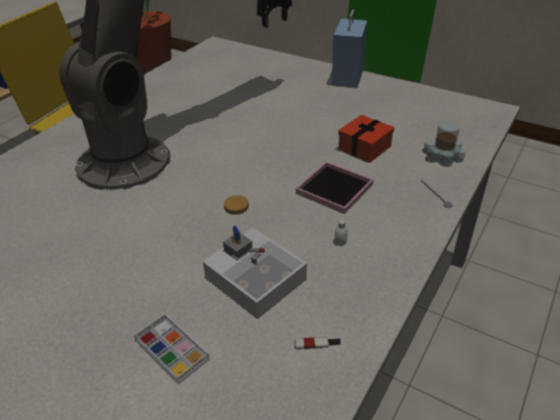

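Top view: tray at (195,208), box outline about (331,169),(392,183),(379,251),(316,239), key/lock at (352,230); bystanders are the gift box at (96,208), polish at (271,163), tin at (273,287) and organiser at (454,231). The scene view agrees with this.

```bash
cat > h.py <<'E'
from workcell import r
import cv2,numpy as np
from scipy.spatial.transform import Rotation as R
def ray(n,px,st=None):
    m=r.camera_model(n);K=m["intrinsics"];p=(np.array(px,float)-[K[0,2],K[1,2]])/K[0,0]
    if n!="wrist":
        T=m["cam_to_world"];d=np.r_[p,1]
    else:
        th=np.hypot(*p);d=np.r_[p/max(th,1e-9)*np.sin(th),np.cos(th)]
        W=np.eye(4);W[:3,:3]=R.from_quat(st["orientation"]).as_matrix();W[:3,3]=st["eef_pos"];T=W@m["tool_from_camera"]
    return T[:3,3],T[:3,:3]@d
def plane(n,px,z,st=None):
    o,d=ray(n,px,st);return o+d*(z-o[2])/d[2]
def proj(st,P):
    m=r.camera_model("wrist");K=m["intrinsics"]
    W=np.eye(4);W[:3,:3]=R.from_quat(st["orientation"]).as_matrix();W[:3,3]=st["eef_pos"];T=np.linalg.inv(W@m["tool_from_camera"])
    c=T[:3,:3]@np.array(P)+T[:3,3];th=np.arctan2(np.hypot(c[0],c[1]),c[2]);u=c[:2]/np.hypot(c[0],c[1])*th*K[0,0]
    return u+[K[0,2],K[1,2]]
def mask(im,lo,hi):return cv2.inRange(cv2.cvtColor(im,cv2.COLOR_BGR2HSV),lo,hi)
def yaw(st):
    M=R.from_quat(st["orientation"]).as_matrix();return np.arctan2(M[1,0],M[0,0])
E
python3 - <<'E'
from h import *
b=cv2.imread("pics/top0.png")
for p in [(331,169),(392,183),(379,251),(316,239)]:print("box",plane("top",p,.055).round(3))
c=[plane("top",p,.055) for p in [(331,169),(392,183),(379,251),(316,239)]]
print(np.mean(c,0).round(3)); d=(c[0]+c[1]-c[2]-c[3]);print("boxyaw",np.arctan2(d[1],d[0]))
m=mask(b,(105,120,40),(130,255,255));m[:,:330]=0;m[:,380:]=0
ys,xs=np.nonzero(m);print("blue",xs.mean(),ys.mean(),len(xs),plane("top",(xs.mean(),ys.mean()),.115).round(3))
for n,p,z in [("tray",(195,208),.02),("gift",(96,208),.079),("tin",(273,287),.016),("org",(454,231),.022),("pol",(271,163),.07)]:print(n,plane("top",p,z).round(3))
for p in [(169,176),(229,178),(225,241),(161,238)]:print("tray",plane("top",p,.02).round(3))
print("yaw",yaw(r.state()))
cv2.imwrite("pics/c1.png",cv2.resize(b[160:260,305:405],None,fx=6,fy=6,interpolation=cv2.INTER_CUBIC))
E
```

```text
box [ 0.727 -0.144  0.055]
box [ 0.694 -0.296  0.055]
box [ 0.523 -0.262  0.055]
box [ 0.549 -0.108  0.055]
[ 0.623 -0.202  0.055]
boxyaw -0.19752350785703462
blue 353.10714285714283 226.85714285714286 28 [ 0.571 -0.191  0.115]
tray [0.625 0.198 0.02 ]
gift [0.608 0.429 0.079]
tin [ 0.431 -0.005  0.016]
org [ 0.582 -0.458  0.022]
pol [0.734 0.007 0.07 ]
tray [0.707 0.27  0.02 ]
tray [0.706 0.115 0.02 ]
tray [0.542 0.118 0.02 ]
tray [0.546 0.279 0.02 ]
yaw 1.3419713827238944
```

```bash
python3 -m handwheel '[1,-0.015,0.045,0,0, 1,-0.015,0.045,0,0, 1,-0.015,0.045,0,0, 1,-0.015,0.045,0,0, 1,-0.015,0.045,0,0, 1,-0.015,0.045,0,0, 1,-0.015,0.045,0,0, 1,-0.015,0.045,0,0, 1,-0.015,0.045,0,0, 1,-0.015,0.045,0,0, 1,-0.048,0.013,0,0, 1,-0.048,0.013,0,0, 1,-0.048,0.013,0,0, 1,-0.048,0.013,0,0, 1,-0.048,0.013,0,0, 1,-0.048,0.013,0,0, 1,-0.048,0.013,0,0, 1,-0.048,0.013,0,0, 1,-0.048,0.013,0,0, 1,-0.048,0.013,0,0]' 30
```

```text
t: 2.1
eef_pos: [0.589, -0.0943, 0.2329]
orientation: [0.779, 0.627, -0.006, -0.0]
contact_force: [2.2, -0.1, -0.2]
width: 0.997
```

```bash
python3 -m handwheel '[1,-0.045,0,0.01,0, 1,-0.045,0,0.01,0, 1,-0.009,0.001,0.01,0, 1,0,0,0,0.14, 1,0,0,0,0.14, 1,0,0,0,0]'
python3 - <<'E'
from h import *
s=r.state();im=r.camera("wrist");cv2.imwrite("pics/w0.png",im)
print(s["eef_pos"],yaw(s),s["joint_positions"].round(2),s["t"])
c=proj(s,(0.57,-0.191,.09)).astype(int);print(c)
x,y=c;cr=im[max(0,y-110):y+110,max(0,x-140):x+140];print(max(0,x-140),max(0,y-110))
cv2.imwrite("pics/w0c.png",cv2.resize(cr,(0,0),fx=2.8,fy=2.8,interpolation=cv2.INTER_CUBIC))
E
```

```text
t: 2.7
eef_pos: [0.5645, -0.2048, 0.2016]
orientation: [0.864, 0.504, -0.007, 0.001]
contact_force: [0.9, 0.3, 0.5]
width: 1.002
[ 0.56446008 -0.20478043  0.20162174] 1.0559776982044535 [-0.14  0.37  0.48  1.83 -0.19  0.99  1.47] 2.7
[295 197]
155 87
```

View pics/w0c.png

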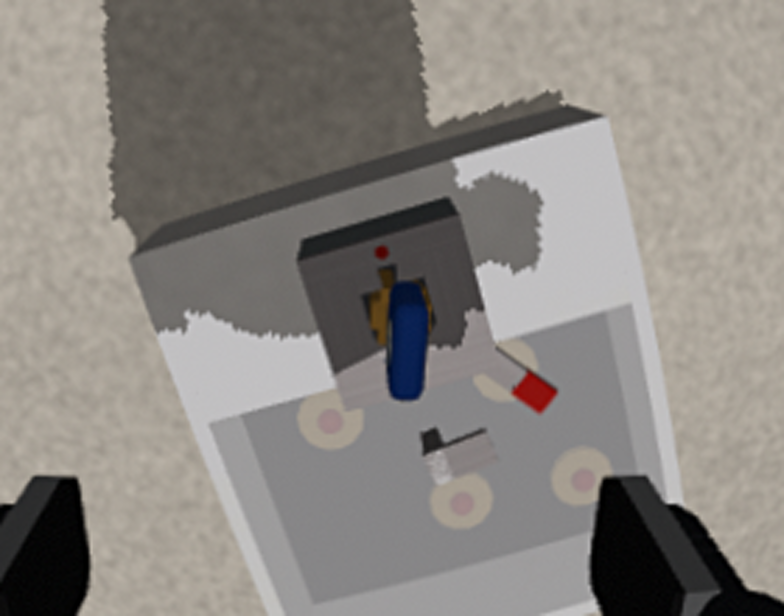

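Wrist crop (2.8x, offset 155,87): lock face corners about (302,258),(460,212),(495,345),(343,408); red notch dot (382,252); blue head from (408,285) to (406,395), nearly parallel to the tool's y; red hook tip at (535,391), keeper at (460,455).

```bash
cat >> h.py <<'E'
def key(im,s,z=.125):
    m=mask(im,(105,130,40),(130,255,255));n,l,st,ce=cv2.connectedComponentsWithStats(m)
    k=1+np.argmax(st[1:,4]);pts=np.argwhere(l==k)[:,::-1]
    P=np.array([plane("wrist",p,z,s)[:2] for p in pts]).astype(np.float32)
    (c,wh,a)=cv2.minAreaRect(P);return np.array(c),wh,np.radians(a)
def red(im,s,zs=(.086,.064)):
    m=mask(im,(0,150,80),(8,255,255))|mask(im,(172,150,80),(180,255,255))
    n,l,st,ce=cv2.connectedComponentsWithStats(m)
    return [(st[i,4],ce[i].round(1),[plane("wrist",ce[i],z,s)[:2].round(4) for z in zs]) for i in range(1,n) if st[i,4]>5]
E
python3 - <<'E'
from h import *
s=r.state();im=cv2.imread("pics/w0.png")
f=lambda p,z:plane("wrist",np.array(p)/2.8+[155,87],z,s)[:2]
C=np.array([f(p,.086) for p in [(302,258),(460,212),(495,345),(343,408)]])
print(C.round(4),C.mean(0)); d=C[2]+C[3]-C[0]-C[1];e=C[0]+C[3]-C[1]-C[2]
print("yaw",np.arctan2(d[1],d[0]),np.arctan2(-e[0],e[1]))
print("key top",f((408,285),.125),f((406,395),.125))
print(key(im,s));[print(q) for q in red(im,s)]
for p in [(133,255),(605,118)]:print("box edge",f(p,.055))
E
```

```text
[[ 0.5454 -0.2066]
 [ 0.5553 -0.1611]
 [ 0.5954 -0.17  ]
 [ 0.5911 -0.2187]] [ 0.57181511 -0.18910528]
yaw -0.2398004062943034 2.992826562117256
key top [ 0.5566878  -0.18118013] [ 0.58168396 -0.19493063]
(array([ 0.56928879, -0.18801314]), (0.008965900167822838, 0.02984016202390194), np.float64(1.0790285180725792))
(np.int32(126), array([345.5, 226.6]), [array([ 0.6143, -0.1661]), array([ 0.6242, -0.1661])])
(np.int32(208), array([ 87.5, 253.7]), [array([ 0.5239, -0.3958]), array([ 0.5259, -0.4159])])
box edge [ 0.52312769 -0.25910462]
box edge [ 0.5570241  -0.10530942]
```

```bash
python3 -m handwheel '[0,0.016,-0.0035,0.02,-0.02, 0,0,0,0.03,0, 0,0,0,0,0]'
python3 - <<'E'
from h import *
s=r.state();im=r.camera("wrist");cv2.imwrite("pics/w1.png",im)
print(s["eef_pos"],yaw(s),s["t"])
print(key(im,s));[print(q) for q in red(im,s)]
x,y=proj(s,(0.57,-0.189,.09)).astype(int);x0,y0=max(0,x-140),max(0,y-110);print(x0,y0)
cv2.imwrite("pics/w1c.png",cv2.resize(im[y0:y0+220,x0:x0+280],(0,0),fx=2.8,fy=2.8,interpolation=cv2.INTER_CUBIC))
E
```

```text
t: 3.05
eef_pos: [0.5699, -0.1876, 0.1509]
orientation: [0.853, 0.522, -0.006, 0.002]
contact_force: [-0.3, 0.3, 0.5]
width: 0.515
[ 0.56990771 -0.18757751  0.15094742] 1.0973171317779487 3.05
(array([ 0.56891739, -0.18710876]), (0.008248897269368172, 0.0325409360229969), np.float64(1.0125125411594058))
(np.int32(22), array([267.1, 199.9]), [array([ 0.5551, -0.1863]), array([ 0.5607, -0.1901])])
(np.int32(177), array([ 51.2, 265.5]), [array([ 0.5228, -0.3799]), array([ 0.5248, -0.405 ])])
133 113
```

View pics/w1c.png

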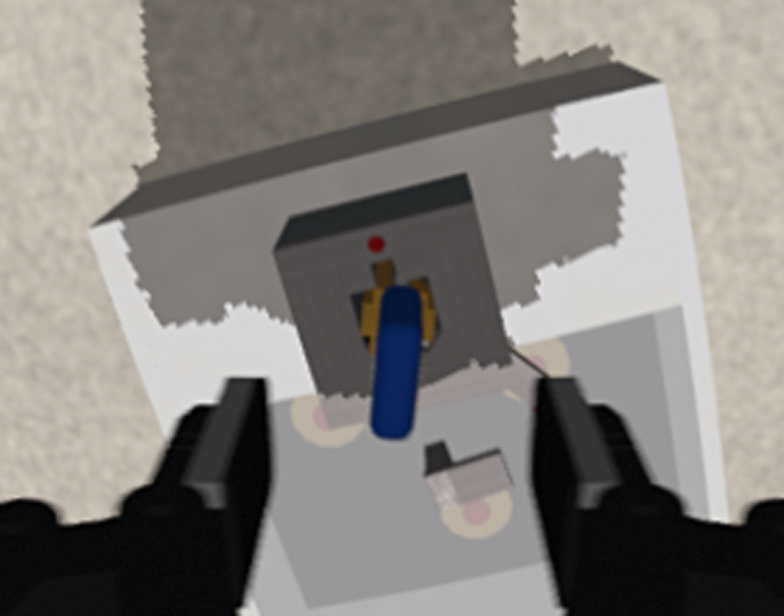

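Closer view: head straight between the open pads, from (402,290) to (392,435); its end face is darker, the notch dot is at (376,243), and the face corners are (275,250),(474,203),(512,365).

Run:
```python
from h import *
s=r.state();im=cv2.imread("pics/w1.png")
f=lambda p,z:plane("wrist",np.array(p)/2.8+[133,113],z,s)[:2]
a,b,c=[f(p,.086) for p in [(275,250),(474,203),(512,365)]]
print("centre",(a+c)/2,"sides",np.hypot(*(a-b)),np.hypot(*(b-c)));d=b-a;e=c-b;print("yaw",np.arctan2(d[1],d[0])-np.pi/2,np.arctan2(e[1],e[0]))
d=f((664,82),.055)-f((92,225),.055);print("box yaw",np.arctan2(d[1],d[0])-np.pi/2,np.hypot(*d))
hsv=cv2.cvtColor(im,cv2.COLOR_BGR2HSV);m=mask(im,(105,130,40),(130,255,255));ys,xs=np.nonzero(m)
for y in range(ys.min(),ys.max()+1,4):
    k=xs[ys==y];print(y,k.min(),k.max(),hsv[y,k,2].mean().round())
```

```text
centre [ 0.57353697 -0.1900094 ] sides 0.04772635150273851 0.04207265438121682
yaw -0.23018278862341313 -0.2231340989468849
box yaw -0.2232634757123444 0.1599944109506952
215 273 277 55.0
219 270 282 53.0
223 269 282 54.0
227 269 282 56.0
231 269 282 83.0
235 268 282 87.0
239 268 282 87.0
243 268 282 87.0
247 267 281 87.0
251 267 281 86.0
255 267 280 87.0
259 266 280 86.0
263 266 279 86.0
267 267 278 86.0Traceback (most recent call last):
  File "<stdin>", line 9, in <module>
    return umr_minimum(a, axis, None, out, keepdims, initial, where)
ValueError: zero-size array to reduction operation minimum which has no identity
```

Run:
```python
from h import *
s=r.state()
f=lambda p,z:plane("wrist",np.array(p)/2.8+[133,113],z,s)[:2]
a,b=[f(p,.086) for p in [(275,250),(474,203)]];u=np.array([np.cos(.223),-np.sin(.223)])
print("lock",(a+b)/2+.024*u,"dot",f((376,243),.086)+.016*u)
g=lambda p:plane("wrist",p,.125,s)[:2]
d=g((273,260))-g((275.5,232));print("keyyaw",np.arctan2(d[1],d[0]),"key",(g((276,229))+g((272.5,269.5)))/2,np.hypot(*(g((276,229))-g((272.5,269.5)))))
```

```text
lock [ 0.57642788 -0.19066208] dot [ 0.57240776 -0.19015951]
keyyaw -0.5554314581499853 key [ 0.57439821 -0.18988254] 0.025189075754469853
```

```bash
python3 -m handwheel '[0,0,0.0047,0.02,0.08, 0,0,0,0.028,0, 0,0,0,0,0]' 30; python3 -c "
from h import *
s=r.state();print(s['eef_pos'],yaw(s),s['contact_force'])"
```

```text
t: 3.4
eef_pos: [0.5777, -0.1906, 0.1086]
orientation: [0.872, 0.489, -0.003, 0.004]
contact_force: [-0.7, 0.6, 0.1]
width: 0.498
[ 0.57766858 -0.19056612  0.10857402] 1.0210980741592692 [-0.66625724  0.61725111  0.0908391 ]
```

```bash
python3 -m handwheel '[0,-0.0014,-0.0035,0.006,0, 0,0,0,0,0]' 30; python3 -c "
from h import *
s=r.state();print(s['eef_pos'],yaw(s),s['contact_force'])"
```

```text
t: 3.6
eef_pos: [0.5749, -0.1904, 0.1053]
orientation: [0.872, 0.49, -0.002, 0.005]
contact_force: [0.2, 0.3, -0.1]
width: 0.499
[ 0.57492601 -0.19040947  0.10527064] 1.023264354172991 [ 0.17036152  0.26204143 -0.0549105 ]
```

```bash
python3 -m handwheel '[-0.5,0,0,0.003,0, -0.5,0,0,0,0, -1,0,0,0,0, -1,0,0,0,0, -1,0,0,0,0, -1,0,0,0,0]' 30; python3 -c "
from h import *
s=r.state();print(s['eef_pos'],yaw(s),s['contact_force'],s['ft_torque'])"
```

```text
t: 4.2
eef_pos: [0.5757, -0.1917, 0.1057]
orientation: [0.872, 0.49, -0.001, 0.006]
contact_force: [-0.4, -0.2, 0.1]
width: 0.096
[ 0.5757341  -0.19171166  0.10567291] 1.0236340180102408 [-0.43148289 -0.19297891  0.0544568 ] [-0.15678746  0.14424732  0.03146673]
```

```bash
cat > st.py <<'E'
from h import *
s=r.state();print(s['t'],"p",s['eef_pos'].round(4),"yaw",yaw(s).round(3),"bit",round(-0.223-(yaw(s)-np.pi/2),3),"F",s['contact_force'].round(1),"M",s['ft_torque'].round(3),"w",round(s["width"],3))
M=R.from_quat(s["orientation"]).as_matrix();print("tool comps to axis(.5745,-.1905):",(M.T@(np.array([.5745,-.1905,s['eef_pos'][2]])-s['eef_pos'])).round(4),"tilt",M[:2,2].round(3))
E
python3 -m handwheel '[-1,0,0,0,0.08, -1,0,0,0,0.08, -1,0,0,0,0]'; python3 st.py;python3 -m handwheel '[-1,0,0,0,0.08, -1,0,0,0,0.08, -1,0,0,0,0]'; python3 st.py
```

```text
t: 4.5
eef_pos: [0.5754, -0.1921, 0.1058]
orientation: [0.909, 0.416, -0.001, 0.006]
contact_force: [-0.5, -1.2, -1.3]
width: 0.097
4.5 p [ 0.5754 -0.1921  0.1058] yaw 0.859 bit 0.489 F [-0.5 -1.2 -1.3] M [-0.297  0.132 -0.068] w 0.097
tool comps to axis(.5745,-.1905): [ 0.0007 -0.0018 -0.    ] tilt [ 0.004 -0.011]
t: 4.8
eef_pos: [0.5748, -0.1929, 0.1058]
orientation: [0.939, 0.343, -0.001, 0.006]
contact_force: [-0.2, -1.2, 1.0]
width: 0.099
4.8 p [ 0.5748 -0.1929  0.1058] yaw 0.7 bit 0.648 F [-0.2 -1.2  1. ] M [-0.316  0.245  0.06 ] w 0.099
tool comps to axis(.5745,-.1905): [ 0.0013 -0.002  -0.    ] tilt [ 0.003 -0.012]
```

```bash
python3 -m handwheel '[-1,0.001,-0.001,0,0.08, -1,0,0,0,0.08, -1,0,0,0,0]'; python3 st.py;python3 -m handwheel '[-1,0,0,0,0.06, -1,0,0,0,0.06, -1,0,0,0,0]'; python3 st.py
```

```text
t: 5.1
eef_pos: [0.5743, -0.1932, 0.1058]
orientation: [0.963, 0.269, -0.001, 0.007]
contact_force: [-0.6, -0.8, -1.2]
width: 0.098
5.1 p [ 0.5743 -0.1932  0.1058] yaw 0.545 bit 0.802 F [-0.6 -0.8 -1.2] M [-0.212  0.2    0.054] w 0.098
tool comps to axis(.5745,-.1905): [ 0.0016 -0.0022 -0.    ] tilt [ 0.002 -0.014]
t: 5.4
eef_pos: [0.574, -0.1934, 0.1058]
orientation: [0.976, 0.217, -0.001, 0.007]
contact_force: [-0.6, -2.4, 0.4]
width: 0.099
5.4 p [ 0.574  -0.1934  0.1058] yaw 0.436 bit 0.911 F [-0.6 -2.4  0.4] M [-0.54   0.411  0.096] w 0.099
tool comps to axis(.5745,-.1905): [ 0.0016 -0.0024 -0.    ] tilt [ 0.002 -0.014]
```

```bash
for i in 1; do python3 -m handwheel '[-1,0.001,-0.002,0,0.05, -1,0,0,0,0]' >/dev/null; python3 st.py|head -1; python3 -m handwheel '[-1,0,0,0,0.05, -1,0,0,0,0]'>/dev/null; python3 st.py|head -1; python3 -m handwheel '[-1,0,0,0,0.04, -1,0,0,0,0]' >/dev/null; python3 st.py; done
python3 - <<'E'
from h import *
s=r.state();im=r.camera("wrist");cv2.imwrite("pics/w2.png",im)
x,y=proj(s,(0.58,-0.189,.06)).astype(int);x0,y0=max(0,x-140),max(0,y-110);print(x0,y0)
cv2.imwrite("pics/w2c.png",cv2.resize(im[y0:y0+220,x0:x0+280],(0,0),fx=2.8,fy=2.8,interpolation=cv2.INTER_CUBIC))
E
```

```text
5.6 p [ 0.5739 -0.1929  0.106 ] yaw 0.394 bit 0.954 F [-1.2 -1.7 -2.1] M [-0.378  0.181  0.04 ] w 0.101
5.8 p [ 0.5736 -0.1931  0.106 ] yaw 0.353 bit 0.995 F [-1.5 -1.6  0.9] M [-0.495  0.472  0.014] w 0.098
6.0 p [ 0.5735 -0.1931  0.106 ] yaw 0.321 bit 1.027 F [-2.7 -2.8  0.8] M [-0.619  0.522  0.035] w 0.103
tool comps to axis(.5745,-.1905): [ 0.0018 -0.0022 -0.    ] tilt [ 0.001 -0.017]
146 118
```

View pics/w2c.png

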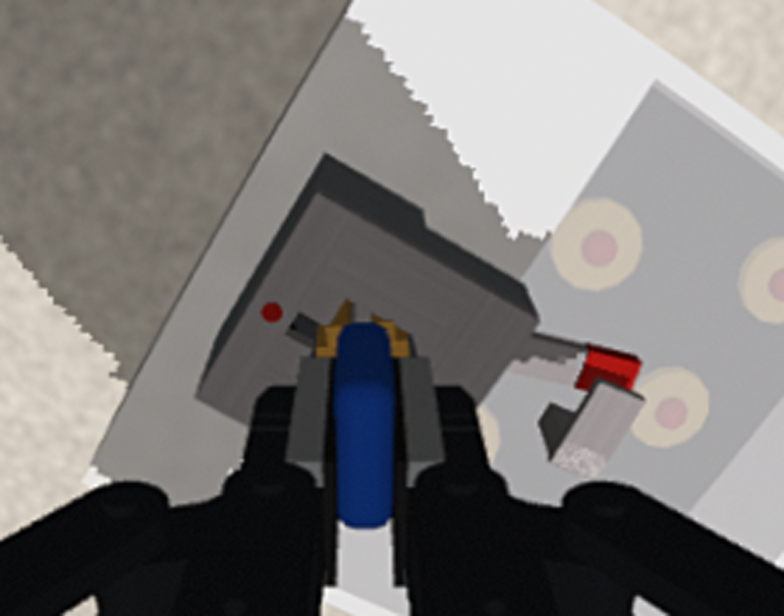

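Hook tip (red, about (610,368)) is now very near the keeper (600,420) but not against it; the head is well held at (363,425). Turning on in small steps.

```bash
cat > hk.py <<'E'
from h import *
import sys
s=r.state();im=r.camera("wrist")
if len(sys.argv)>1: cv2.imwrite(sys.argv[1],im)
for a,c,q in red(im,s,(.062,.064)):
    v=q[1]-[.5745,-.1905]
    print(a,c,"d",np.hypot(*v).round(4),"ang rel box",(np.arctan2(v[1],v[0])+.223).round(3))
E
python3 - <<'E'
from h import *
s=r.state();im=cv2.imread("pics/w2.png")
for a,c,q in red(im,s,(.062,.064)):
    v=q[1]-[.5745,-.1905]; print(a,c,np.hypot(*v).round(4),(np.arctan2(v[1],v[0])+.223).round(3))
E
python3 -m handwheel '[-1,0.001,-0.001,0,0.05, -1,0,0,0,0]' >/dev/null; python3 st.py|head -1; python3 -m handwheel '[-1,0,0,0,0.05, -1,0,0,0,0]'>/dev/null; python3 st.py|head -1; python3 hk.py
```

```text
39 [242.6 229.2] 0.0203 -2.623
202 [362.9 249.7] 0.0549 0.296
6.25 p [ 0.5736 -0.193   0.106 ] yaw 0.277 bit 1.071 F [-0.8 -1.8 -0.4] M [-0.472  0.336  0.101] w 0.098
6.45 p [ 0.5734 -0.1931  0.106 ] yaw 0.232 bit 1.116 F [-1.9 -3.5  0.5] M [-0.597  0.566  0.029] w 0.1
37 [241. 232.] d 0.0213 ang rel box -2.624
60 [355.6 250.5] d 0.0507 ang rel box 0.174
168 [475.4 340.4] d 0.2007 ang rel box -0.107
```

```bash
python3 -m handwheel '[-1,0,0,0,0.04, -1,0,0,0,0]' >/dev/null; python3 st.py|head -1; python3 -m handwheel '[-1,0,0,0,0.04, -1,0,0,0,0]'>/dev/null; python3 st.py|head -1; python3 hk.py pics/w3.png
python3 - <<'E'
from h import *
im=cv2.imread("pics/w3.png");cv2.imwrite("pics/w3c.png",cv2.resize(im[150:350,250:450],(0,0),fx=3,fy=3,interpolation=cv2.INTER_CUBIC))
E
```

```text
6.7 p [ 0.5732 -0.1932  0.106 ] yaw 0.194 bit 1.154 F [-2.7 -2.6  1.6] M [-0.648  0.613  0.122] w 0.1
6.9 p [ 0.5731 -0.1932  0.106 ] yaw 0.154 bit 1.193 F [-3.5 -2.   1.4] M [-0.679  0.716 -0.006] w 0.104
38 [240.  234.5] d 0.0222 ang rel box -2.627
54 [355.6 249.9] d 0.0504 ang rel box 0.104
223 [487.2 328.2] d 0.202 ang rel box -0.113
```

View pics/w3c.png

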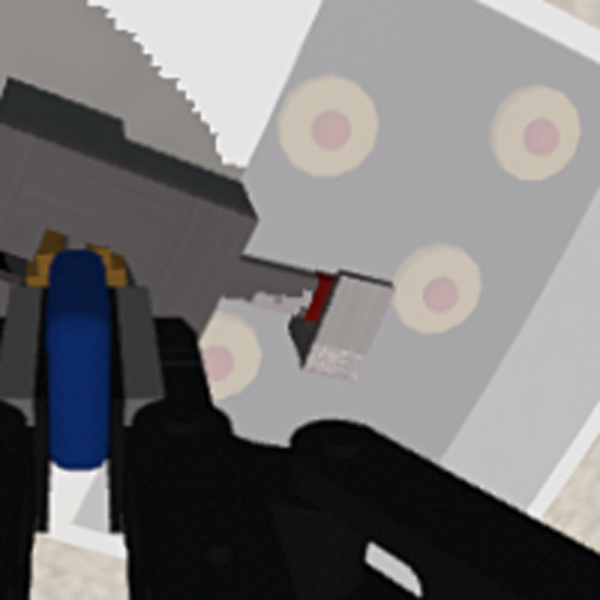

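The hook tip (320,295) is sliding into the keeper (345,325) and still moving; not home yet.

```bash
python3 -m handwheel '[-1,0,0,0,0.03, -1,0,0,0,0]' >/dev/null; python3 st.py|head -1;python3 hk.py|sed -n 2p; python3 -m handwheel '[-1,0,0,0,0.03, -1,0,0,0,0]'>/dev/null; python3 st.py|head -1; python3 hk.py|sed -n 2p;python3 -m handwheel '[-1,0,0,0,0.03, -1,0,0,0,0]'>/dev/null; python3 st.py|head -1; python3 hk.py|sed -n 2p
```

```text
7.15 p [ 0.5729 -0.1932  0.106 ] yaw 0.126 bit 1.222 F [-3.6 -2.6  1.9] M [-0.657  0.822  0.023] w 0.101
56 [356.5 247.7] d 0.0504 ang rel box 0.104
7.4 p [ 0.5726 -0.1932  0.106 ] yaw 0.095 bit 1.253 F [-4.2 -2.9  1. ] M [-0.571  0.832  0.098] w 0.096
54 [357.6 245.5] d 0.0504 ang rel box 0.104
7.65 p [ 0.5723 -0.1932  0.106 ] yaw 0.063 bit 1.285 F [-3.9 -2.7  1.6] M [-0.58   0.818  0.251] w 0.098
53 [358.6 243.2] d 0.0503 ang rel box 0.103
```

Hook angle has held at 0.104 over four readings while the tool turned 0.09 rad on and the torque rose: the bolt is home. Stop and turn back.

```bash
python3 -m handwheel '[-1,0,0,0,-0.05, -1,0,0,0,-0.05, -1,0,0,0,0]' >/dev/null; python3 st.py;python3 hk.py; python3 -m handwheel '[-1,0,0,0,-0.1, -1,0,0,0,-0.1,-1,0,0,0,-0.1,-1,0,0,0,0]'>/dev/null; python3 st.py;python3 hk.py
```

```text
8.0 p [ 0.5731 -0.1931  0.1061] yaw 0.165 bit 1.183 F [-2.3 -3.4 -1.3] M [-0.796  0.75   0.052] w 0.095
tool comps to axis(.5745,-.1905): [ 0.0018 -0.0023 -0.    ] tilt [ 0.    -0.018]
38 [240.2 234.2] d 0.022 ang rel box -2.628
54 [355.2 250.8] d 0.0504 ang rel box 0.102
222 [485.1 330.4] d 0.2017 ang rel box -0.115
8.45 p [ 0.5744 -0.1928  0.1061] yaw 0.465 bit 0.882 F [-2.7 -3.3 -0.6] M [-0.637  0.565  0.   ] w 0.098
tool comps to axis(.5745,-.1905): [ 0.0011 -0.002  -0.    ] tilt [ 0.002 -0.018]
38 [244.7 224.6] d 0.0188 ang rel box -2.632
59 [342.8 270.5] d 0.0508 ang rel box 0.101
```

```bash
python3 -m handwheel '[-1,0,0,0,-0.12, -1,0,0,0,-0.12,-1,0,0,0,-0.12,-1,0,0,0,-0.12,-1,0,0,0,-0.12,-1,0,0,0,-0.12,-1,0,0,0,0]'>/dev/null; python3 st.py;python3 hk.py pics/w4.png
```

```text
9.2 p [ 0.5756 -0.1911  0.1061] yaw 1.179 bit 0.169 F [-1.8 -2.5  0.5] M [-0.6    0.452  0.032] w 0.1
tool comps to axis(.5745,-.1905): [ 0.0001 -0.0013 -0.    ] tilt [ 0.003 -0.017]
40 [267.7 211.2] d 0.013 ang rel box 3.342
172 [ 18.6 257.6] d 0.2107 ang rel box -1.592
```

```bash
python3 -m handwheel '[-1,0,-0.0005,0,-0.085,-1,0,-0.0005,0,-0.085,-1,0,0,0,0]'>/dev/null; python3 st.py;python3 hk.py pics/w5.png
python3 - <<'E'
from h import *
s=r.state();im=cv2.imread("pics/w5.png");x0,y0=185,140
cv2.imwrite("pics/w5c.png",cv2.resize(im[y0:y0+150,x0:x0+190],(0,0),fx=4,fy=4,interpolation=cv2.INTER_CUBIC))
E
```

```text
9.55 p [ 0.5756 -0.1906  0.1061] yaw 1.332 bit 0.016 F [-1.6 -1.3 -0.4] M [-0.525  0.342  0.044] w 0.1
tool comps to axis(.5745,-.1905): [-0.0002 -0.0011 -0.    ] tilt [ 0.004 -0.017]
36 [273.8 210.7] d 0.0124 ang rel box 3.211
186 [  5.2 220.4] d 0.213 ang rel box -1.592
```

View pics/w5c.png

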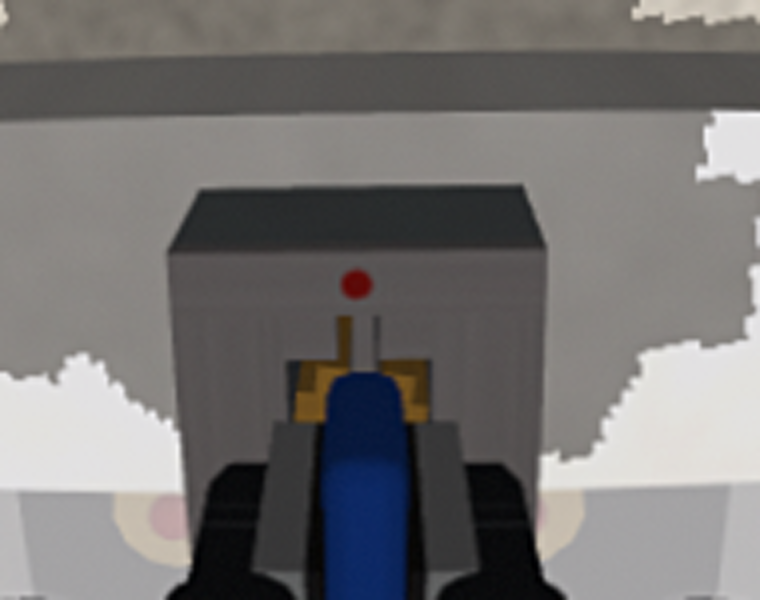

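The notch (x 338–380 in the crop) shows the grey bit at 352–375 beneath it, about 0.5 mm right of centre: nearly lined up. Small correction, then a gentle lift.

```bash
python3 -m handwheel '[-1,-0.0005,-0.001,0,-0.025,-1,0,0,0,0]' 50 >/dev/null; python3 st.py; python3 -m handwheel '[-1,0,0,-0.002,0,-1,0,0,0,0]'>/dev/null; python3 st.py|head -1;python3 -m handwheel '[-1,0,0,-0.002,0,-1,0,0,0,0]'>/dev/null; python3 st.py|head -1
```

```text
9.8 p [ 0.5754 -0.1906  0.1062] yaw 1.349 bit -0.001 F [ 0.1 -0.6 -0.4] M [-0.399 -0.092 -0.008] w 0.096
tool comps to axis(.5745,-.1905): [-0.0001 -0.0009 -0.    ] tilt [ 0.006 -0.017]
10.0 p [ 0.5754 -0.1904  0.1083] yaw 1.346 bit 0.002 F [ 0.2 -1.4  0.7] M [-0.396 -0.07   0.074] w 0.1
10.2 p [ 0.5754 -0.1903  0.1105] yaw 1.345 bit 0.003 F [ 0.8 -1.   0.6] M [-0.3   -0.094 -0.046] w 0.097
```

```bash
python3 -m handwheel '[-1,0,0,-0.003,0,-1,0,0,-0.003,0]'>/dev/null; python3 st.py|head -1;python3 -m handwheel '[-1,0,0,-0.004,0,-1,0,0,-0.004,0]'>/dev/null; python3 st.py|head -1;python3 -m handwheel '[-1,0,0,-0.005,0,-1,0,0,-0.005,0,-1,0,0,0,0]'>/dev/null; python3 st.py; python3 hk.py pics/w6.png
```

```text
10.4 p [ 0.5751 -0.1902  0.1166] yaw 1.344 bit 0.003 F [ 0.3 -1.2 -1.3] M [-0.353 -0.166  0.04 ] w 0.097
10.6 p [ 0.575  -0.19    0.1252] yaw 1.344 bit 0.004 F [ 0.3 -0.9 -2. ] M [-0.327 -0.059 -0.011] w 0.093
10.9 p [ 0.5752 -0.1895  0.137 ] yaw 1.345 bit 0.003 F [ 0.3 -0.1 -0.1] M [0.02  0.046 0.055] w 0.092
tool comps to axis(.5745,-.1905): [-0.0011 -0.0004  0.    ] tilt [ 0.005 -0.016]
26 [273.6 194.2] d 0.0138 ang rel box 3.197
213 [ 22.1 208. ] d 0.2205 ang rel box -1.581
```

Key is free of the lock with no resistance met. Lift and carry to the tray.

```bash
python3 -m handwheel '[-1,0,0,-0.03,0,-1,0,0,-0.04,0,-1,0,0,0,0]'
python3 - <<'E'
from h import *
s=r.state();print(key(r.camera("wrist"),s,s["eef_pos"][2]+.019),s["width"])
M=R.from_quat(s["orientation"]).as_matrix();print((M.T@(np.array([.655,.195,s["eef_pos"][2]])-s["eef_pos"])).round(4))
im=r.camera("scene")
cv2.imwrite("pics/s1c.png",cv2.resize(im[160:320,160:360],(0,0),fx=3.5,fy=3.5,interpolation=cv2.INTER_CUBIC))
E
```

```text
t: 11.25
eef_pos: [0.5739, -0.1878, 0.2077]
orientation: [0.782, 0.623, -0.004, 0.007]
contact_force: [0.4, 0.5, -0.8]
width: 0.091
(array([ 0.56538123, -0.18506604]), (0.008505110628902912, 0.03420083224773407), np.float64(1.3561161150044647)) 0.0910699561951527
[ 0.3912 -0.0067 -0.0058]
```

View pics/s1c.png

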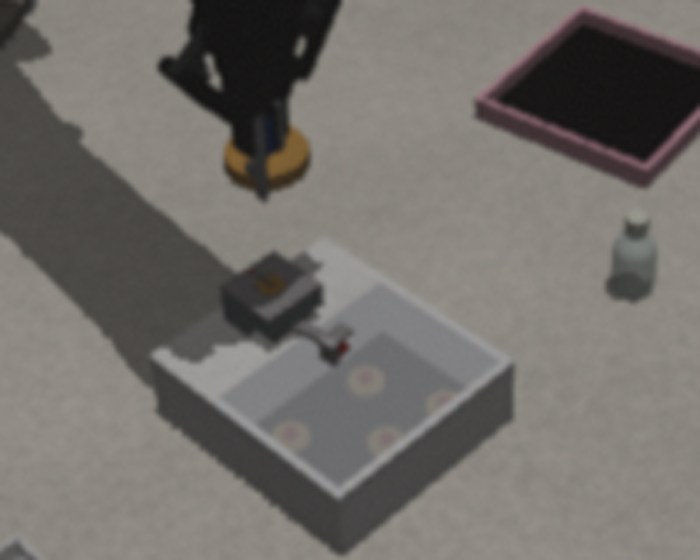

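Key shaft hangs clear of the lock at (262,175), and the hook's red end (343,348) is in the keeper. Carrying to the tray.

```bash
python3 -m handwheel '[-1,0.04,-0.001,0,0,-1,0.04,-0.001,0,0,-1,0.04,-0.001,0,0,-1,0.04,-0.001,0,0,-1,0.04,-0.001,0,0,-1,0.04,-0.001,0,0,-1,0.04,-0.001,0,0,-1,0.04,0,0,0,-1,0.03,0,0,0,-1,0.02,0,0,0,-1,0,0,0,0]' >/dev/null;  python3 - <<'E'
from h import *
s=r.state();print(s["t"],s["width"],s["eef_pos"],yaw(s))
M=R.from_quat(s["orientation"]).as_matrix();print((M.T@(np.array([.655,.195,.060])-s["eef_pos"])).round(4))
E
```

```text
12.45 0.09451414972226206 [0.64464358 0.18834662 0.1828584 ] 1.342449698601401
[0.0115 0.0105 0.1225]
```

```bash
python3 -m handwheel '[-1,0.011,0.010,0.03,0,-1,0,0,0.03,0,-1,0,0,0.03,0,-1,0,0,0.015,0,-1,0,0,0,0]'
python3 - <<'E'
from h import *
s=r.state();im=r.camera("wrist");cv2.imwrite("pics/w7.png",cv2.resize(im,None,fx=1.2,fy=1.2))
print(key(im,s,s["eef_pos"][2]+.019))
E
```

```text
t: 12.95
eef_pos: [0.6547, 0.1904, 0.0721]
orientation: [0.784, 0.621, -0.015, 0.001]
contact_force: [-0.5, 0.1, -0.2]
width: 0.092
(array([0.64676601, 0.19350721]), (0.008931021206080914, 0.033842600882053375), np.float64(1.3535821172272542))
```

View pics/w7.png

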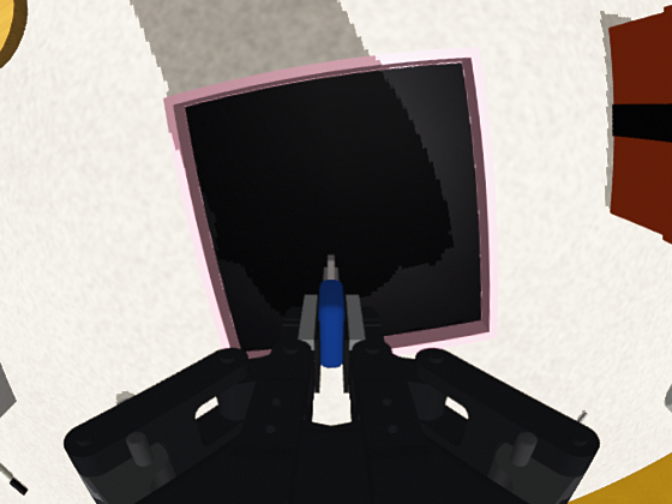

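Key upright over the tray (bit end at (330,262) pointing into the tray's middle), gift box clear to the right. Lower to the floor and release.

```bash
python3 -m handwheel '[-1,0,0,0.01,0,-1,0,0,0,0]'; python3 -m handwheel '[-1,0,0,0.003,0,-1,0,0,0,0]'
```

```text
t: 13.2
eef_pos: [0.6562, 0.1899, 0.0648]
orientation: [0.784, 0.62, -0.013, 0.002]
contact_force: [0.4, 0.3, -0.2]
width: 0.09
t: 13.4
eef_pos: [0.6571, 0.19, 0.0634]
orientation: [0.784, 0.62, -0.012, 0.002]
contact_force: [-0.3, -0.6, -0.4]
width: 0.093
```

```bash
python3 -m handwheel '[-1,0,0,0.006,0,-1,0,0,0,0]'; python3 -m handwheel '[-1,0,0,0.002,0,-1,0,0,0,0]'
```

```text
t: 13.6
eef_pos: [0.6574, 0.1902, 0.0579]
orientation: [0.784, 0.62, -0.011, 0.002]
contact_force: [-0.2, 0.6, -0.6]
width: 0.096
t: 13.8
eef_pos: [0.6575, 0.1903, 0.0558]
orientation: [0.784, 0.62, -0.011, 0.002]
contact_force: [0.0, 1.1, -0.4]
width: 0.091
```

```bash
python3 -m handwheel '[-0.5,0,0,0,0,-0.3,0,0,0,0,0,0,0,0,0,0,0,0,0,0,0,0,0,0,0,0,0,0,0,0,0,0,0,0,0]'; python3 -m handwheel '[0,0,0,-0.03,0,0,0,0,-0.05,0,0,0,0,-0.05,0,0,0,0,0,0]'
python3 - <<'E'
from h import *
im=r.camera("wrist");cv2.imwrite("pics/w8.png",cv2.resize(im,None,fx=1.2,fy=1.2))
E
```

```text
t: 14.5
eef_pos: [0.6577, 0.1903, 0.0561]
orientation: [0.784, 0.62, -0.011, 0.002]
contact_force: [0.3, -0.2, 0.7]
width: 0.5
t: 14.9
eef_pos: [0.6587, 0.1922, 0.1889]
orientation: [0.784, 0.62, -0.013, 0.002]
contact_force: [0.3, -1.1, 0.3]
width: 0.503
```

View pics/w8.png

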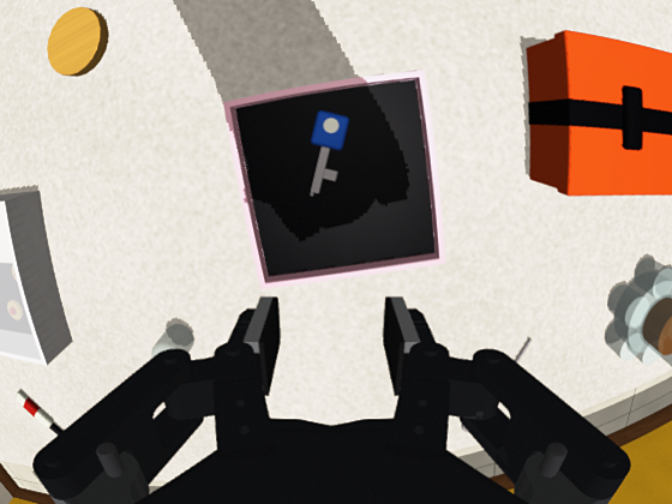

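The key lies flat in the tray ((330,130)–(315,190)), away from the walls, and the gripper is clear. Final check of the bystanders against the first images, then hand in.

Run:
```python
from h import *
for n in("scene","top"):
    a=cv2.imread(f"pics/{n}0.png");b=r.camera(n);cv2.imwrite(f"pics/{n}1.png",b)
    for k,(lo,hi) in {"orange":((3,150,60),(14,255,255)),"brass":((15,120,60),(25,255,255))}.items():
        for im in(a,b):
            c,l,st,ce=cv2.connectedComponentsWithStats(mask(im,lo,hi));o=np.argsort(-st[1:,4])[:3]+1
            print(n,k,[(int(st[i,4]),ce[i].round(1).tolist()) for i in o])
a,b=[cv2.imread(f"pics/scene{i}.png") for i in(0,1)]
for nm,(x,y,w,h) in {"polish":(328,215,28,32),"organiser":(130,312,85,75),"tin":(220,192,34,25),"gift":(335,113,62,50)}.items():
    print(nm,cv2.absdiff(a,b)[y:y+h,x:x+w].mean().round(1),cv2.phaseCorrelate(*[np.float32(cv2.cvtColor(i[y:y+h,x:x+w],6)) for i in(a,b)]))
cv2.imwrite("pics/s2c.png",cv2.resize(b[200:320,190:320],(0,0),fx=4.6,fy=4.6,interpolation=cv2.INTER_CUBIC))
```

```text
scene orange [(431, [375.6, 133.5]), (325, [154.7, 19.5]), (322, [355.3, 125.4])]
scene orange [(448, [375.8, 133.6]), (221, [159.1, 19.1]), (156, [380.1, 148.5])]
scene brass [(6079, [34.6, 59.3]), (476, [53.0, 118.2]), (293, [235.8, 203.4])]
scene brass [(6468, [36.5, 59.5]), (485, [53.2, 118.1]), (296, [235.8, 203.4])]
top orange [(1046, [90.1, 220.3]), (966, [97.6, 191.9]), (92, [444.0, 235.1])]
top orange [(1040, [89.8, 220.4]), (824, [93.9, 191.3]), (91, [444.0, 235.1])]
top brass [(533, [273.1, 286.9]), (83, [449.5, 207.6]), (3, [349.3, 227.0])]
top brass [(534, [273.0, 286.9]), (82, [449.5, 207.7]), (24, [351.8, 227.8])]
polish 3.4 ((-0.02058697765528983, -0.004991562749662393), 0.9655755440394084)
organiser 3.5 ((0.031019237707077707, 0.47702557920614197), 0.9655314664487485)
tin 2.5 ((-0.028245725468888594, 0.4114519000713379), 0.8762902159161038)
gift 14.6 ((-0.1599471016180587, -0.09954100436229041), 0.6121451300382614)
```

View pics/s2c.png

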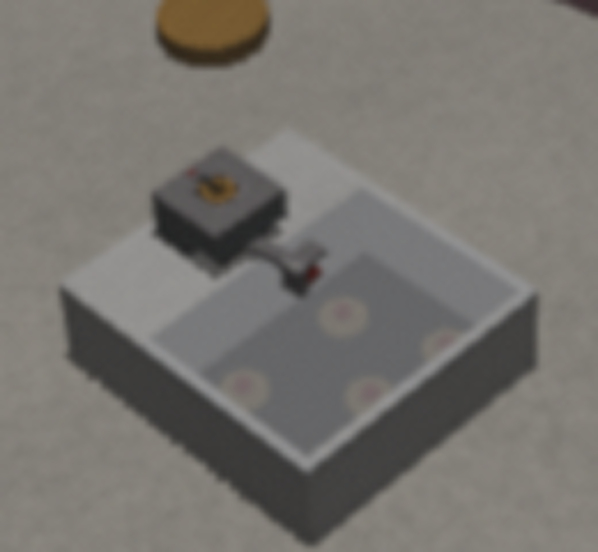

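The lock is empty at (215,187), the hook's red end (313,272) sits in the keeper, and the bystanders haven't moved.

```bash
python3 -c "
from workcell import r
print(r.state()['t'],r.hand_in())"
```

```text
the job is handed in; nothing more can be done
15.05 None
```

I turned the key clockwise until the bolt stopped, turned it back to the notch, drew it out and left it lying flat in the pink tray. I handed in at 15 s; no verdict was reported.

**Hook bolt:** Its angle held steady over four readings while the key was turned about 0.09 rad further. It stayed there during the turn back, as far as I could see it. It travelled at least about 0.58 rad, and its red end sits in the keeper. I read "home" from that, because the keeper hides part of the tip and I could not see the stop itself.

**Forces:** The one high reading was a turning moment of 0.25 N m, just as I stopped at the bolt's stop, against the 0.3 N m limit. That signal is noisy and I only read it between moves, so I cannot rule out a brief higher value. Side forces while turning read up to about 5 N. The key came out with almost no resistance, about 2 N at most.

**Other items:** The tin, organiser and polish bottle match the first pictures to within half a pixel. The gift box comparison was less certain because the arm was close by (image difference 14.6, against about 3 for the others). Its orange faces shifted by less than half a pixel, except where they are probably shaded or partly hidden.

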